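Stop-button check at the power hammer

TASK

Do the start-of-shift check of the hammer's stop button: push the big mushroom button fully in until it latches, turn it clockwise with a fingertip against its lobes, not by gripping it, until it springs back out, then press the raised reset button on the control box beside it and let it come back. Do not press the shrouded start button or turn the selector, and leave the tools and other loose things where they lie.

Things in the scene. Friction and masses are not known exactly. Their poses are not given: they have to be found in the camera images.
- stop_box: grey stop station bolted to the bench, a box 120 x 120 mm with its lid 75 mm above the bench; it carries one big mushroom button at its centre and nothing else. Origin: centre of its underside, z up, x away from the robot at yaw 0 (a 40 mm long cable gland sticks out of its +x side).
- stop_head: mushroom head of the stop button: domed, three-lobed, 80 mm across, 24 mm high, rim 12 mm thick. Origin: centre of its flat underside, on the vertical axis; z up; x through the middle of one of its three notches (120 deg apart). When out, its underside is 22 mm above the lid of stop_box; latched, 14 mm. Below it only a 26 mm stem and, on the lid, a collar 54 mm across, 10 mm high.
- stop_top (a point): centre of the flat top of the mushroom head (22 mm wide), on the axis, 24 mm above the head's origin; moves and turns with it.
- stop_notch (a point): point in the mouth of one of the three notches, 46 mm from the axis along the head's x, 8 mm above its underside; turns with the head. A notch is a round cut of 22 mm radius about a line 50 mm from the axis: 34 mm wide at the rim, bottom 28 mm from the axis, open below. A finger let down in it can push the flank of a lobe round the axis (4 to 10 N).
- stop_press (a joint): travel of the mushroom button in m: 0 = out, 0.008 = in and latched. It takes about 8 N at first, less further in; past about 4 mm it snaps in and stays in. Firm stop at 0.008 (it gives another 1 mm under a push of 15 N).
- stop_twist (a joint): turn of the mushroom head in rad: 0 = at rest, growing clockwise seen from above, stop at 0.85. A light spring (0.06 to 0.12 N m) returns it to 0 when let go. On the latched button the turn lifts the head; at about 0.45 to 0.65 rad the latch lets go and it springs out (at the latest when the finger leaves it). It cannot be pressed in while it is held turned.
- control_box: grey control station bolted to the bench, 110 (x) by 190 (y) mm, lid 75 mm above the bench. On the lid in a row along y: raised reset button at y = +58 mm, shrouded start button at y = 0, selector knob (bar grip, 38 mm above the lid) at y = -58 mm; a small pilot lamp off the row. Origin: centre of its underside, z up. A 40 mm cable gland sticks out of its +x side.
- reset_top (a point): centre of the top of the reset button, a plain round cap 28 mm in diameter that stands 16 mm proud of the lid, at one end of the row; its axis is vertical.
- reset_button (a joint): travel of the reset button in m: 0 = out, 0.006 = fully in (5 N); springs back out by itself.
- start_top (a point): centre of the top of the start button, a round cap 27 mm in diameter sunk 4 mm below the edge of a round steel shroud (40 mm outside diameter, 14 mm high on the lid) in the middle of the row.
- start_button (a joint): travel of the start button in m: 0 = out, 0.005 = fully in; springs back.
- selector_nose (a point): top of the pointer end of the selector knob's bar grip.
- tongs: blacksmith's tongs lying flat, 380 mm long, 80 mm wide, 22 mm high; loose. Origin: centre of its underside.
- die: round steel die standing upright, 44 mm diameter, 46 mm high; loose. Origin: centre of its underside.
- punch: steel punch lying flat, 150 mm long, 18 mm thick; loose. Origin: centre of its underside.
- spanner: flat open-ended spanner, 220 mm long, 8 mm thick; loose. Origin: centre of its underside.
- hammer: hand hammer lying flat, 300 mm long, head 26 mm high; loose. Origin: centre of its underside.
- wire_brush: wire brush lying flat, 240 mm long, 20 mm high; loose. Origin: centre of its underside.
- half_brick: half a firebrick, 114 x 110 x 64 mm; loose. Origin: centre of its underside.
- oil_can: upright tin, 68 mm diameter, 110 mm high; loose. Origin: centre of its underside.

How it is judged (in metres and radians):
On the way, in this order (a step that is already met when the one before it is completed fails the run):
1. the mushroom button is fully in and latched (value of joint stop_press above 0.007 m), for 0.2 s.
2. the mushroom head is turned clockwise (more than 0.3 rad) to let the latch go (value of joint stop_twist above 0.3 rad), for 0.05 s.
3. with the mushroom button out again, the reset button is pressed in (value of joint reset_button above 0.004 m and value of joint stop_press below 0.0025 m), for 0.05 s.
At the end, for the whole second after the job is handed in: The mushroom button is out (travel under 2.5 mm) and turned back to rest (under 0.1 rad), the reset button and the start button are out (under 1.5 mm), and every loose thing is within 20 mm of where it lay (value of joint stop_press below 0.0025 m and value of joint stop_twist below 0.1 rad and value of joint each of reset_button, start_button below 0.0015 m and not (distance of any of tongs, die, punch, spanner, hammer, wire_brush, half_brick, oil_can from where it was at the start of the episode above 0.02 m)); the robot touches nothing.
It fails at once if the start button is pressed in by more than 2.5 mm (value of joint start_button above 0.0025 m).
It fails at once if the selector knob is turned (its pointer end moved more than 6 mm) (distance of selector_nose from where it was at the start of the episode above 0.006 m).
It fails at once if the mushroom head is turned by gripping it (fingers on it with more than 28 N in all while it is part-way round) (contact force between the fingers and stop_head above 28 N and value of joint stop_twist between 0.15 and 0.8 rad).
It fails at once if a loose thing is lifted or shoved more than 20 mm (distance of any of tongs, die, punch, spanner, hammer, wire_brush, half_brick, oil_can from where it was at the start of the episode above 0.02 m).
It also fails if it takes over 58 s, if anything falls off the work surface, if the arm or the gripper's body presses on something with over 40 N, if the wrist force passes 120 N, or if a joint passes its speed limit or range.

ROBOT

A 7-joint arm with a two-finger parallel gripper is mounted at the origin on the work surface. World frame = base frame: x ahead of the robot, y to its left, z up, the work surface at z = 0. Lengths are in mm, angles in rad, forces in N, time in s.
With the tool pointing down it reaches from about 400 to 875 mm from the base axis. Payload 4.4 kg.
Tool frame: the origin (TCP) lies at the very end of the fingers, on their centre line; the grasp point (between the pads) lies 19 mm behind it (grip_depth is the distance from the TCP to the grasp point, in mm); z points along the fingers, y is the direction in which the jaws open and shut (so a half turn about z gives the same grasp; the last joint's range is limited). The gripper opens to 85 mm and grips with 20 to 120 N. Pads are 22 mm wide; open, the fingers measure 114 mm over their backs; the gripper's body (76 mm by 85 mm) begins 54 mm behind the grasp point. The pads swing forward as they close: fully open they stand 13 mm farther back than shut.
Start: joints at [1.282, 0.628, 0.038, 1.517, -0.027, 0.996, -0.02], TCP at [143.653, -633.942, 201.913] pointing down, gripper open.
Joint ranges: [-3.06, 3.06], [-0.37, 2.12], [-1.25, 1.32], [0.18, 2.47], [-1.1, 4.24], [0.23, 1.98], [-2.94, 2.94]. Speed limits (rad/s): [2.57, 2.57, 3.14, 3.14, 3.14, 3.14, 3.14].

INTERFACE

Orientations are given as [roll, pitch, yaw] about the fixed x, y, z axes, in that order (R = Rz(yaw) Ry(pitch) Rx(roll)).
In Python, from cell import read_state, get_image, finish_job, recognise, outline_of, grip_depth gives the robot as it stands. The module is installed in compiled form; this text tells all that it offers.
- The arm moves only by the tool send_rows, never from a script. Its argument "rows" is a list of rows, each a list of 5 numbers: the gripper command: -1 is shut, 1 is fully open, values between are in proportion, then the shift along the tool's x, y, z in m, then the turn about the tool's z in rad. In form: [[claw, tx, ty, tz, roll], ...]. A call has 1 to 12 rows; each row shifts and turns the pose as measured when the row begins, along the tool's axes as they then stand; what a row does not reach is not made up. A row lasts 1/12 s, in which the tool goes at most 41.7 mm and 7.16 degrees, less where a joint would pass 70% of its speed; a pose out of reach is approached as far as the arm can. A call with a gripper value outside its range is refused whole. The fingers move at their own pace and stop on an object; the grip force is fixed at half the most. Time passes only in rows, so rows that do not move let the fingers close. It gives the time, the measured TCP pose, the force and the opening at its end, in the units of the state.
- read_state(): the state, without advancing time (a new reading comes with each control period).
- get_image(name): name is "scene" or "top"; returns a dict with "image" (480x640x3 uint8, blue, green, red), "z_map" (480x640 float32, mm along the optical axis (not along the pixel's ray), 0 where there is no reading), "K" (3x3 intrinsics, pixels), "R" (3x3) and "t" (3): a world point X has camera coordinates R X + t. Camera axes: x right, y down, z forward; pixel columns grow to the right and rows downward; lengths in mm; the calibration is good to about 2 mm. A picture is of the moment at which its call begins.
- finish_job(): hands the job in, once; it reports no verdict.
Trained networks look in a picture, given as the dict that the camera call returned (one of the last four; its "shot" number tells which), for a name from the list of things; names that differ only in an ending like _2 or _b are one class to them, and where a whole thing is asked for, a point or a joint stands for the part that bears it (a point fixed in the world has none). Each returns a list of dicts, best first, with "score" (0 to 1); they miss things now and then, are a little off and sometimes report something else, mostly with a low value. They report only what shows in the picture. A call takes as long as a camera call.
- recognise(picture, query): "box" ([left, top, right, bottom] in pixels, round what is visible of it).
- outline_of(picture, query): "mask" (480x640 bool, what is visible of it) and "box" ([left, top, right, bottom] in pixels, round what is visible of it).
The state is a dict: "clock": time; "qpos": joint angles; "qd": joint speeds; "tau": joint torques, N m; "eef_pos": TCP position; "tool_rot": TCP orientation; "force": force on the tool from outside, world axes, zero at the start; "torque": the same for the moment, N m; "width": finger opening in mm.
Only numpy, scipy, OpenCV 4.12 (cv2) and the standard library are available. Lean on these libraries where they do the work, as an engineer would, in place of code of your own. Each camera call takes 0.05 s, during which the arm holds its last target.

## Working session

There is one attempt and no reset: what is moved stays moved. The work goes in short steps, Python scripts to look and compute and a tool call to move; the robot and the scene stay as the last step left them, time stands still between calls to the robot, and variables do not carry over. Pictures are saved under pics/ and viewed, and the job is handed in when it is done.

Besides the shell and the picture viewer there is one more tool, called after "Emit:" as name([rows], argument=value, ...), one row to a line, values as JSON. send_rows: Moves the arm, as the interface text tells. Its arguments: {"type":"object","properties":{"rows":{"type":"array"}},"required":["rows"]}

```bash
mkdir -p pics
python3 - <<'E'
from cell import *
import cv2,numpy as np
s=read_state();print(s)
for n in("scene","top"):
    p=get_image(n);cv2.imwrite(f"pics/{n}0.png",p["image"]);print(n,p["K"],p["R"],p["t"])
    np.savez(f"{n}0.npz",**{k:p[k] for k in("image","z_map","K","R","t")})
    for q in("stop_head","stop_box","control_box","reset_top","start_top","selector_nose"):
        print(q,[(np.round(d["box"]).tolist(),round(float(d["score"]),2)) for d in recognise(p,q)[:3]])
E
```

```text
{'clock': 0.0, 'qpos': array([ 1.28222235,  0.6293418 ,  0.03845747,  1.51839604, -0.02699795,
        0.99628768, -0.02000328]), 'qd': array([ 1.15701794e-03,  3.37434359e-05, -6.52976524e-05, -5.40862835e-04,
       -8.19997958e-04, -7.22895046e-04,  1.55707365e-04]), 'tau': array([-7.11801613e-05, -5.63402188e+01,  1.22581758e+00, -1.93448585e+01,
        1.07946209e-02,  1.06764186e-02,  7.99497748e-07]), 'eef_pos': array([ 143.4723125 , -633.25779168,  200.98326406]), 'tool_rot': array([-3.13967860e+00,  3.64721313e-05,  2.22758660e-01]), 'force': array([-0.06656442, -0.21004505, -0.13330386]), 'torque': array([ 0.00580153, -0.01373039, -0.05801029]), 'width': 85.49720110899206}
scene [[572.44537238   0.         314.76615797]
 [  0.         572.44537238 238.47435797]
 [  0.           0.           1.        ]] [[ 0.1829617   0.98305203  0.01156412]
 [ 0.72070304 -0.12611547 -0.68167588]
 [-0.66866444  0.13305488 -0.73156289]] [-103.22509744 -328.68594201 1859.85827452]
stop_head [([207.0, 244.0, 241.0, 271.0], 0.67), ([312.0, 186.0, 438.0, 216.0], 0.4)]
stop_box [([206.0, 241.0, 
[... 230 characters left out ...]
43), ([313.0, 185.0, 444.0, 216.0], 0.36)]
start_top []
selector_nose [([359.0, 219.0, 368.0, 237.0], 0.51)]
top [[485.08972501   0.         315.66776282]
 [  0.         485.08972501 233.38276636]
 [  0.           0.           1.        ]] [[-0.01816719 -0.99963162 -0.02016388]
 [-0.99111841  0.02066233 -0.13136726]
 [ 0.1317355   0.01759822 -0.99112868]] [  25.28272907  572.40537212 1291.97777116]
stop_head [([391.0, 218.0, 422.0, 248.0], 0.72)]
stop_box [([374.0, 197.0, 428.0, 258.0], 0.92)]
control_box [([216.0, 219.0, 297.0, 275.0], 0.55)]
reset_top [([224.0, 247.0, 232.0, 257.0], 0.54)]
start_top [([247.0, 246.0, 256.0, 251.0], 0.44)]
selector_nose [([264.0, 241.0, 280.0, 255.0], 0.49)]
```

View pics/scene0.png

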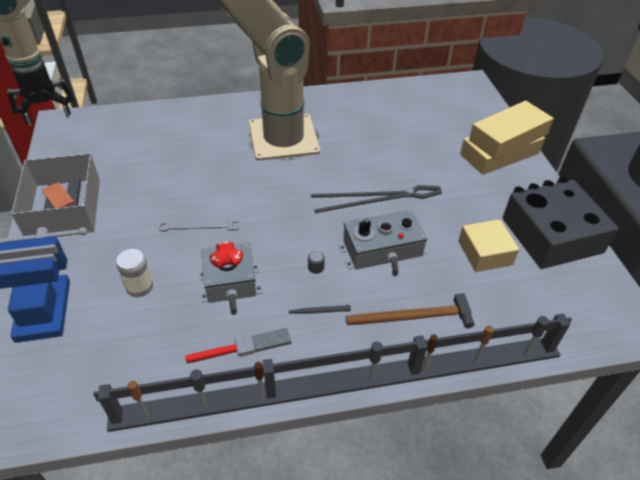

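View pics/top0.png

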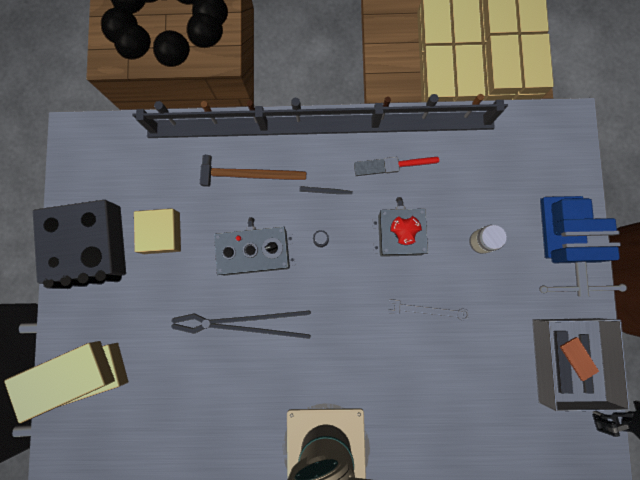

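Run:
```python
import cv2,numpy as np
im=np.load("top0.npz")["image"]
a=cv2.resize(im[190:290,360:460],None,fx=6,fy=6,interpolation=cv2.INTER_CUBIC);cv2.imwrite("pics/topA.png",a)
a=cv2.resize(im[200:290,205:315],None,fx=7,fy=6.6,interpolation=cv2.INTER_CUBIC);cv2.imwrite("pics/topB.png",a)
```

```text
(no output)
```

The overview shows the stop box at about (403,231) in the top picture and the control box at about (252,249). The gripper is at the lower right, and the oil can is at about (488,239), right of the stop box.

View pics/topA.png

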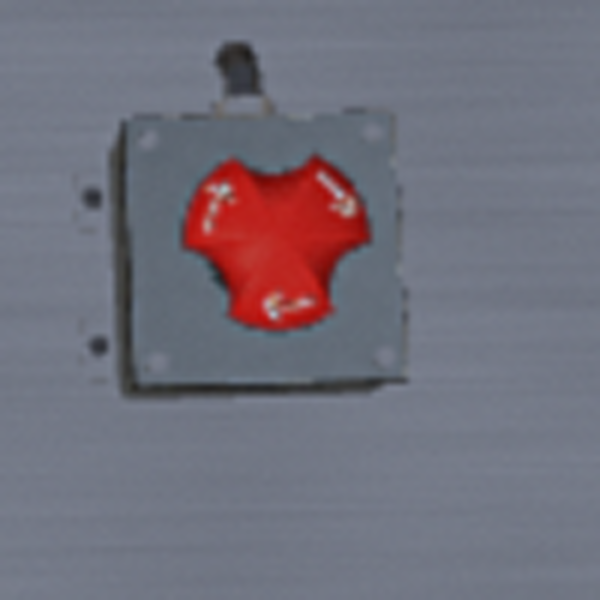

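View pics/topB.png

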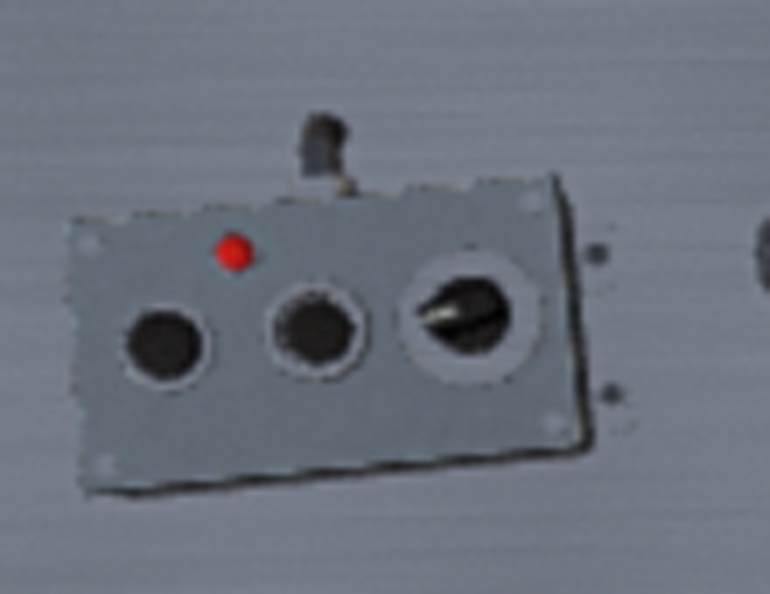

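```bash
cat > h.py <<'E'
import numpy as np,cv2
def load(n):
    d=np.load(n+".npz");return {k:d[k] for k in d}
def cloud(p):
    v,u=np.mgrid[:480,:640];z=p["z_map"];K=p["K"]
    c=np.stack([(u-K[0,2])/K[0,0]*z,(v-K[1,2])/K[1,1]*z,z],-1)
    return (c-p["t"])@p["R"]
def pix2plane(p,u,v,Z):
    d=np.linalg.inv(p["K"])@[u,v,1];d=p["R"].T@d;o=-p["R"].T@p["t"]
    return o+d*(Z-o[2])/d[2]
def proj(p,X):
    c=p["K"]@(p["R"]@np.asarray(X,float)+p["t"]);return c[:2]/c[2]
E
python3 - <<'E'
from h import *
for n in("top0","scene0"):
    p=load(n);C=cloud(p);im=p["image"].astype(int)
    red=(im[...,2]>120)&(im[...,1]<70)&(im[...,0]<80)
    reg=np.zeros((480,640),bool)
    if n=="top0":reg[200:265,375:435]=1
    else: reg[235:280,200:250]=1
    m=red&reg;print(n,m.sum(),C[m][:,2].min(),np.percentile(C[m][:,2],[5,50,95,100]))
    P=C[m];P=P[(P[:,2]>95)&(P[:,2]<130)];print("ctr mean",P.mean(0),P.min(0),P.max(0))
    c,r=cv2.minEnclosingCircle(P[:,:2].astype(np.float32));print(c,r)
    T=P[P[:,2]>119.5];print("top",T.mean(0),len(T))
    # lid points
    lid=reg&(abs(C[...,2]-75)<5);L=C[lid];print("lid",L.mean(0),cv2.minAreaRect(L[:,:2].astype(np.float32)))
    reg[:]=0
    if n=="top0":reg[205:285,205:300]=1
    else: reg[200:285,325:440]=1
    lid=reg&(abs(C[...,2]-75)<4);L=C[lid];print("cbox",L.mean(0),cv2.minAreaRect(L[:,:2].astype(np.float32)))
    print("reg", np.median(C[reg][:,2]))
E
```

```text
top0 519 69.8592056809692 [ 109.38171405  117.65594625  123.17991924 1356.221348  ]
ctr mean [ 567.23352442 -217.93838167  116.96553015] [ 530.35479513 -257.56131569  103.18992262] [ 602.150354   -181.64728476  127.61938265]
(569.1835327148438, -220.26490783691406) 39.32137680053711
top [ 569.56203974 -220.29691036  121.51868713] 155
lid [ 566.60266367 -217.98969236   75.24235029] ((569.7249145507812, -220.01181030273438), (120.63554382324219, 121.13356018066406), 0.33987826108932495)
cbox [525.44436422 191.1563862   74.95328721] ((526.4742431640625, 188.07220458984375), (110.6224594116211, 189.93240356445312), 4.749738693237305)
reg 3.0751219266695466
scene0 420 100.76252110474444 [109.15009764 118.60448451 123.89371801 126.65320889]
ctr mean [ 580.72496525 -219.90409963  117.62002737] [ 543.25035007 -256.93023173  100.7625211 ] [ 606.99048699 -181.33307574  126.65320889]
(577.142822265625, -218.7773895263672) 38.89630126953125
top [ 575.00324886 -220.65538692  121.92593257] 172
lid [ 578.94919655 -220.35764229   75.97165504] ((566.5018920898438, -224.4160919189453), (118.78252410888672, 123.62553405761719), 84.82360076904297)
cbox [536.36786499 191.1831146   75.73101091] ((530.3826293945312, 188.50563049316406), (116.0985107421875, 194.73580932617188), 5.002291679382324)
reg 3.921677837284331
```

Run:
```python
from h import *
p=load("top0");C=cloud(p);im=p["image"].astype(int)
red=(im[...,2]>110)&(im[...,1]<90)&(im[...,0]<90)
reg=np.zeros((480,640),bool);reg[200:265,375:435]=1
M=(red&reg)
# template silhouette fit: union of rim layers z 97..109 
from itertools import product
v,u=np.mgrid[200:265,375:435]
uu=u.ravel();vv=v.ravel();m=M[200:265,375:435].ravel()
best=[]
def inside(cx,cy,th):
    tot=np.zeros(uu.shape,bool)
    for Z in(98,103,108):
        X=pl[Z]; d=X-[cx,cy]; r=np.hypot(*d.T); ins=r<40
        for k in range(3):
            a=th+k*2*np.pi/3; ins&=np.hypot(d[:,0]-50*np.cos(a),d[:,1]-50*np.sin(a))>22
        tot|=ins
    return tot
pl={}
o=-p["R"].T@p["t"];D=np.linalg.inv(p["K"])@np.stack([uu,vv,np.ones_like(uu)]);D=(p["R"].T@D).T
for Z in(98,103,108): pl[Z]=(o+D*((Z-o[2])/D[:,2])[:,None])[:,:2]
for cx,cy in product(np.arange(563,576,1.5),np.arange(-226,-213,1.5)):
    for th in np.radians(np.arange(-60,60,2)):
        t=inside(cx,cy,th);best.append(((t&m).sum()/(t|m).sum(),cx,cy,np.degrees(th)))
best.sort(reverse=True);print(np.round(best[:6],3))
for u0,v0,Z in((228.6,252.3,91),(250.3,250.3,85),):print(pix2plane(p,u0,v0,Z))
# control box model: origin 526.5,188, yaw 4.75
for yaw in(4.75,-4.75,-5):
    a=np.radians(yaw);print(yaw,526.5-58*np.sin(a),188+58*np.cos(a))
reg[:]=0;reg[240:265,215:243]=1
T=C[reg&(C[...,2]>86)&(C[...,2]<97)];print("reset pts",len(T),T.mean(0),cv2.minEnclosingCircle(T[:,:2].astype(np.float32)))
q=load("scene0");Cq=cloud(q)
for X in((520,246,91),(570,-220,121)):print(proj(q,X))
reg[:]=0;reg[215:235,395:415]=1
T=Cq[reg&(Cq[...,2]>86)&(Cq[...,2]<97)];print("reset scene",len(T),T.mean(0))
```

```text
[[   0.856  570.5   -221.5      0.   ]
 [   0.854  570.5   -221.5     -2.   ]
 [   0.853  570.5   -221.5      2.   ]
 [   0.853  569.    -220.       0.   ]
 [   0.851  570.5   -220.       2.   ]
 [   0.85   569.    -220.       2.   ]]
[520.38431462 242.86087268  91.        ]
[525.11278216 186.60863633  85.        ]
4.75 521.6971239642921 245.80079914487015
-4.75 531.3028760357079 245.80079914487015
-5 531.5550330793642 245.77929248932125
reset pts 84 [522.07921751 245.29694671  91.00397687] ((531.913818359375, 236.95724487304688), 26.09222412109375)
[405.68681265 220.2833939 ]
[224.83193311 249.99008187]
reset scene 84 [528.7794952  243.04964047  91.10957964]
```

Emit:
send_rows([
  [-1,0.03,-0.018,0,0],
  [-1,0.03,-0.018,0,0],
  [-1,0.03,-0.018,0,0],
  [-1,0.03,-0.018,0,0],
  [-1,0.03,-0.018,0,0],
  [-1,0.03,-0.018,0,0],
  [-1,0.03,-0.018,0,0],
  [-1,0.03,-0.018,0,0],
  [-1,0.03,-0.018,0,0],
  [-1,0.03,-0.018,0,0],
])

```text
clock: 1.53
eef_pos: [397.7, -393.3, 200.2]
tool_rot: [3.133, 0.006, 0.202]
force: [0.8, -0.4, 0.3]
width: -0.3
```

Emit:
send_rows([
  [-1,0.033,-0.022,0,0],
  [-1,0.033,-0.022,0,0],
  [-1,0.033,-0.022,0,0],
  [-1,0.033,-0.022,0,0],
  [-1,0.033,-0.022,0,0],
  [-1,0.015,-0.01,0.02,0.05],
  [-1,0,0,0.01,0.1],
  [-1,0,0,0,0.05],
  [-1,0,0,0,0],
])

```text
clock: 2.28
eef_pos: [567.6, -219.0, 168.6]
tool_rot: [3.136, -0.007, 0.01]
force: [-0.5, 1.6, 0.1]
width: 0.0
```

Run:
```python
from cell import *
from h import *
s=read_state();print(s["eef_pos"],s["tool_rot"])
for n in("scene","top"):
    p=get_image(n);np.savez(n+"1.npz",**{k:p[k] for k in("image","z_map","K","R","t")})
    u,v=proj(p,s["eef_pos"]);print(n,u,v);u=int(u);v=int(v)
    cv2.imwrite(f"pics/{n}1.png",cv2.resize(p["image"][v-60:v+50,u-60:u+60],None,fx=5,fy=5))
p=load("scene1");C=cloud(p)
d=C-s["eef_pos"];m=(abs(d[...,0])<40)&(abs(d[...,1])<60)
for a,b in((0,5),(5,10),(10,20),(20,35)):
    k=m&(d[...,2]>a)&(d[...,2]<b);
    if k.sum():print(a,k.sum(),d[k].min(0).round(1),d[k].max(0).round(1))
```

```text
[ 567.59886964 -218.99110322  168.64870099] [ 3.13585157 -0.00704807  0.01038893]
scene 223.0645344214273 235.4732057935984
top 409.16927783004735 226.55431610605117
20 5 [ 4.7 -6.5 30.6] [12.6  7.7 34.9]
```

View pics/scene1.png

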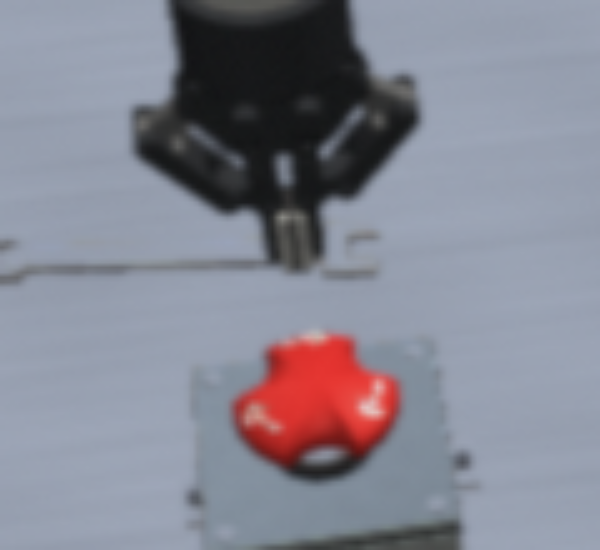

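Run:
```python
from h import *
p=load("scene1");C=cloud(p);e=np.array([567.6,-219,168.6])
for v in range(222,246,2):
    print(v,[f"{u}:{C[v,u,0]-e[0]:.0f},{C[v,u,1]-e[1]:.0f},{C[v,u,2]:.0f}" for u in range(214,234,2)])
```

```text
222 ['214:-217,-26,1', '216:7,-11,222', '218:9,-6,224', '220:9,-2,223', '222:11,3,224', '224:8,7,219', '226:5,11,216', '228:-204,12,8', '230:-205,17,6', '232:-199,23,11']
224 ['214:-207,-27,4', '216:2,-12,211', '218:10,-7,218', '220:11,-2,218', '222:14,2,220', '224:11,6,217', '226:5,11,210', '228:-192,11,11', '230:-193,17,9', '232:-199,22,3']
226 ['214:-192,-27,11', '216:5,-12,207', '218:9,-8,211', '220:13,-3,214', '222:19,2,219', '224:12,6,211', '226:7,10,205', '228:-186,11,10', '230:-188,16,7', '232:-192,22,2']
228 ['214:-193,-28,2', '216:-192,-22,2', '218:-188,-17,5', '220:12,-4,207', '222:12,1,205', '224:13,5,206', '226:-188,5,1', '228:-179,10,9', '230:-173,16,15', '232:-180,21,7']
230 ['214:-191,-29,-4', '216:-191,-23,-4', '218:-184,-18,1', '220:-180,-12,4', '222:-182,-7,2', '224:-182,-1,0', '226:-183,4,-1', '228:-176,9,5', '230:-177,15,3', '232:-178,20,1']
232 ['214:-181,-29,-1', '216:-182,-24,-3', '218:-179,-18,-1', '220:-175,-13,2', '222:-173,-7,3', '224:-171,-2,4', '226:-175,3,-1', '228:-176,9,-3', '230:-171,14,1', '232:-171,20,-0']
234 ['214:-170,-29,2', '216:-169,-24,2', '
[... 346 characters left out ...]
-153,-25,4', '218:-159,-20,-4', '220:-151,-14,3', '222:-152,-9,1', '224:-152,-4,0', '226:-150,2,1', '228:-144,7,7', '230:-149,12,1', '232:-152,18,-4']
240 ['214:-149,-31,0', '216:-144,-25,4', '218:-145,-20,3', '220:-149,-15,-2', '222:-148,-10,-2', '224:-149,-4,-4', '226:-144,1,0', '228:-143,6,0', '230:-140,12,2', '232:-142,17,-0']
242 ['214:-141,-31,1', '216:-136,-26,5', '218:-140,-21,0', '220:-136,-15,4', '222:-31,-6,114', '224:-27,-1,117', '226:-24,4,119', '228:-24,8,119', '230:-30,13,112', '232:-126,16,9']
244 ['214:-138,-32,-3', '216:-128,-26,7', '218:-26,-16,114', '220:-24,-11,116', '222:-19,-6,120', '224:-20,-2,118', '226:-14,3,123', '228:-16,8,120', '230:-19,13,116', '232:-20,17,114']
```

Run:
```python
from h import *
p=load("scene1")
for z in(168.6,188,200,220,241.6):print(z,proj(p,(567.6,-219,z)),proj(p,(578.6,-219,z)))
q=load("top1");print(proj(q,(569.8,-220.5,121)),proj(q,(569.8,-220.5,230)))
cv2.imwrite("pics/s1z.png",cv2.resize(p["image"][170:280,160:290],None,fx=6,fy=5,interpolation=cv2.INTER_NEAREST))
```

```text
168.6 [223.06293684 235.48842893] [223.42461047 238.90855103]
188 [222.16996273 229.69336986] [222.53053775 233.11802004]
200 [221.60788391 226.04569415] [221.96771222 229.47283708]
220 [220.6540887  219.85592954] [221.01255235 223.28667044]
241.6 [219.59939161 213.01135043] [219.95620322 216.4451438 ]
[406.54548869 228.39411663] [414.25481753 221.8006091 ]
```

View pics/s1z.png

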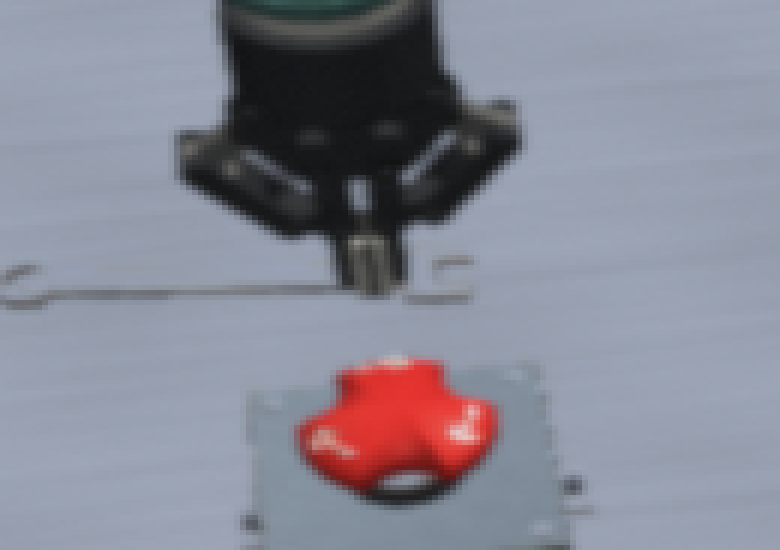

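View pics/top1.png

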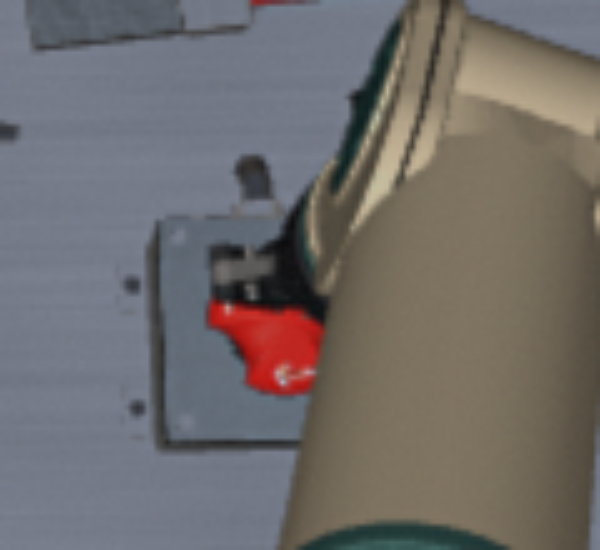

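Emit:
send_rows([
  [-1,0.002,0.0015,0,0],
  [-1,0,0,0,0],
  [-1,0,0,0,0],
])

```text
clock: 2.63
eef_pos: [568.7, -224.2, 170.4]
tool_rot: [3.134, -0.009, 0.012]
force: [0.8, 0.1, 1.2]
width: 0.5
```

Run:
```python
from cell import *
from h import *
p=get_image("scene");s=read_state();print(s)
C=cloud(p);e=s["eef_pos"]
for v in range(222,240,1):
    print(v,[f"{u}:{C[v,u,0]-e[0]:.0f},{C[v,u,1]-e[1]:.0f},{C[v,u,2]:.0f}" for u in range(216,230,2)])
```

```text
{'clock': 2.6833, 'qpos': array([ 0.27524781,  0.60181395,  0.08283437,  1.67812113, -0.05611857,
        0.8529089 , -1.17965116]), 'qd': array([-0.00151492,  0.00073604,  0.00049854,  0.00188035,  0.00200517,
       -0.00107613, -0.00503839]), 'tau': array([-5.98351266e-01, -5.27154100e+01,  1.34459250e+00, -1.73873788e+01,
       -4.36364394e-02, -7.95036787e-03,  6.53001640e-03]), 'eef_pos': array([ 568.80974865, -224.50145039,  170.46325769]), 'tool_rot': array([ 3.13341834, -0.00883205,  0.01116153]), 'force': array([ 0.36186133, -0.0620089 , -0.48244891]), 'torque': array([ 1.01715176e-05, -1.76815798e-02, -3.17399254e-02]), 'width': 0.33561561743346574}
222 ['216:10,-5,226', '218:11,-1,227', '220:11,4,225', '222:7,8,221', '224:5,12,218', '226:-210,12,3', '228:-205,18,7']
223 ['216:14,-5,227', '218:13,-1,225', '220:13,4,225', '222:7,8,217', '224:6,12,216', '226:-202,12,8', '228:-199,17,10']
224 ['216:13,-6,223', '218:9,-1,218', '220:11,3,220', '222:7,7,215', '224:8,12,215', '226:-203,11,3', '228:-196,17,9']
225 ['216:8,-6,214', '218:9,-2,215', '220:10,3,215', '222:8,7,212', '2
[... 1102 characters left out ...]
22:-164,-2,6', '224:-164,3,4', '226:-171,8,-4', '228:-164,14,3']
235 ['216:-168,-19,1', '218:-161,-13,6', '220:-163,-8,4', '222:-165,-3,0', '224:-166,3,-1', '226:-167,8,-3', '228:-164,13,-1']
236 ['216:-165,-19,-1', '218:-161,-14,3', '220:-160,-8,3', '222:-164,-3,-3', '224:-162,2,-1', '226:-164,8,-4', '228:-161,13,-2']
237 ['216:-161,-19,0', '218:-164,-14,-5', '220:-157,-9,2', '222:-159,-3,-1', '224:-157,2,-0', '226:-155,7,1', '228:-154,13,1']
238 ['216:-159,-20,-2', '218:-153,-14,4', '220:-152,-9,4', '222:-154,-4,-0', '224:-154,2,0', '226:-154,7,-1', '228:-152,12,-1']
239 ['216:-152,-20,2', '218:-150,-14,3', '220:-150,-9,2', '222:-151,-4,-0', '224:-148,2,2', '226:-146,7,3', '228:-145,12,3']
```

Emit:
send_rows([
  [-1,0.001,-0.003,0.015,0],
  [-1,0,0,0.015,0],
  [-1,0,0,0.01,0],
  [-1,0,0,0,0],
  [-1,0,0,0,0],
])

```text
clock: 3.1
eef_pos: [570.7, -225.1, 131.4]
tool_rot: [3.131, -0.013, 0.008]
force: [0.1, 0.4, 0.5]
width: 0.2
```

Emit:
send_rows([
  [-1,-0.001,-0.004,0.004,0],
  [-1,0,0,0.004,0],
  [-1,0,0,0.003,0],
  [-1,0,0,0,0],
])

```text
clock: 3.43
eef_pos: [570.6, -221.4, 121.2]
tool_rot: [3.131, -0.016, 0.008]
force: [-0.4, 1.1, 0.0]
width: -0.1
```

Run:
```python
from cell import *
from h import *
p=get_image("scene");s=read_state();print(s["eef_pos"],s["force"])
cv2.imwrite("pics/s2.png",cv2.resize(p["image"][180:280,170:280],None,fx=6,fy=6,interpolation=cv2.INTER_CUBIC))
```

```text
[ 570.73878403 -221.58953018  121.40962938] [ 0.04649455 -0.08510904 -0.38367063]
```

View pics/s2.png

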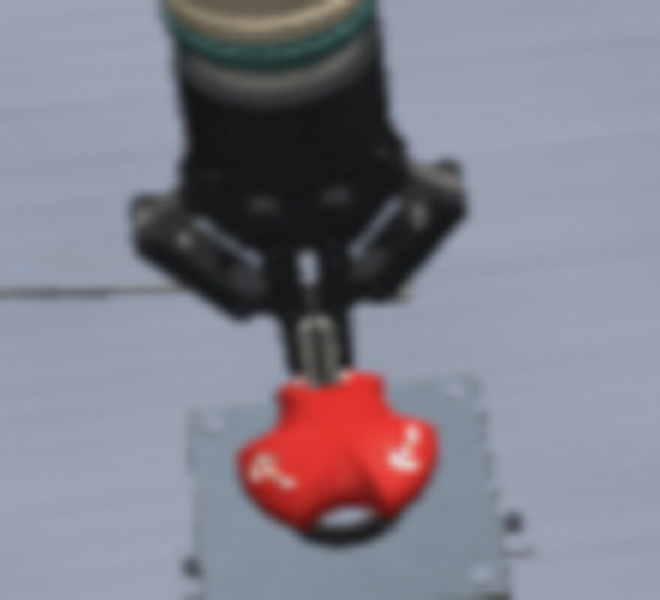

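Emit:
send_rows([
  [-1,-0.001,0,0.005,0],
  [-1,0,0,0.005,0],
  [-1,0,0,0.003,0],
  [-1,0,0,0,0],
])

```text
clock: 3.82
eef_pos: [570.5, -222.0, 107.9]
tool_rot: [3.13, -0.018, 0.008]
force: [0.0, -0.3, 0.4]
width: 0.1
```

Emit:
send_rows([
  [-1,-0.0005,-0.001,0.005,0],
  [-1,0,0,0.003,0],
  [-1,0,0,0.002,0],
  [-1,0,0,0,0],
])

```text
clock: 4.15
eef_pos: [569.9, -221.0, 96.3]
tool_rot: [3.13, -0.017, 0.008]
force: [-0.4, 0.3, -0.2]
width: -0.2
```

Run:
```python
from cell import *
from h import *
p=get_image("scene");s=read_state();print(s["eef_pos"],s["force"])
np.savez("scene3.npz",**{k:p[k] for k in("image","z_map","K","R","t")})
cv2.imwrite("pics/s3.png",cv2.resize(p["image"][180:280,170:280],None,fx=6,fy=6,interpolation=cv2.INTER_CUBIC))
C=cloud(p);e=s["eef_pos"]
for v in range(236,256,1):
    print(v,[f"{u}:{C[v,u,0]-e[0]:.0f},{C[v,u,1]-e[1]:.0f},{C[v,u,2]:.0f}" for u in range(216,234,2)])
```

```text
[ 570.01036163 -221.02471766   96.52627473] [-0.24130315  0.09744999 -0.74445395]
236 ['216:13,-13,185', '218:14,-9,186', '220:8,-5,179', '222:-6,-1,164', '224:11,4,181', '226:10,9,179', '228:16,13,184', '230:7,18,173', '232:13,22,179']
237 ['216:14,-14,184', '218:13,-9,182', '220:10,-5,178', '222:2,-1,169', '224:9,4,175', '226:9,8,174', '228:13,13,177', '230:3,17,166', '232:11,22,174']
238 ['216:7,-14,173', '218:11,-10,177', '220:14,-5,178', '222:9,-1,172', '224:13,4,176', '226:14,8,177', '228:13,13,174', '230:-147,14,5', '232:-149,20,2']
239 ['216:7,-15,170', '218:12,-10,174', '220:12,-6,173', '222:11,-1,171', '224:11,3,171', '226:16,8,175', '228:10,12,168', '230:-149,14,-1', '232:-146,19,1']
240 ['216:-148,-23,3', '218:9,-11,168', '220:14,-6,172', '222:5,-2,162', '224:12,3,168', '226:12,8,167', '228:8,12,162', '230:-141,14,4', '232:-140,19,4']
241 ['216:-147,-24,1', '218:13,-11,169', '220:14,-6,169', '222:11,-2,165', '224:14,3,167', '226:13,7,165', '228:8,12,159', '230:-143,13,-3', '232:-137,19,3']
242 ['216:-145,-24,-1', '218:7,-11,159', '220:7,-7,158', '222:9,-2,159', '224:10,2,
[... 1410 characters left out ...]
4:12,-1,131', '226:7,4,124', '228:5,8,122', '230:6,13,122', '232:5,17,120']
252 ['216:2,-20,121', '218:3,-15,121', '220:6,-11,123', '222:6,-6,122', '224:8,-1,123', '226:6,3,120', '228:11,8,124', '230:13,13,126', '232:11,17,122']
253 ['216:3,-20,118', '218:4,-16,118', '220:10,-11,124', '222:12,-6,125', '224:10,-2,122', '226:10,3,121', '228:12,8,123', '230:9,12,118', '232:11,17,119']
254 ['216:9,-20,121', '218:8,-16,119', '220:13,-11,124', '222:15,-6,125', '224:11,-2,120', '226:15,3,123', '228:14,7,121', '230:13,12,119', '232:14,17,120']
255 ['216:11,-21,120', '218:10,-16,118', '220:13,-11,120', '222:13,-7,119', '224:14,-2,119', '226:20,3,125', '228:21,7,125', '230:17,12,119', '232:20,16,122']
```

View pics/s3.png

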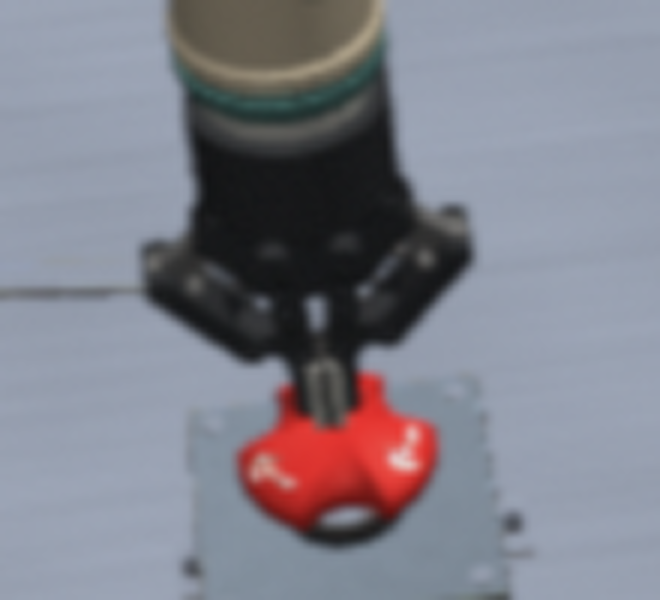

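The fingertips are clearly visible above the head. The camera puts them about 34 mm higher than the reported TCP, so I'll rely on contact force for height and expect contact at a reported z of about 87.

Emit:
send_rows([
  [-1,0,0,0.005,0],
  [-1,0,0,0.003,0],
  [-1,0,0,0.001,0],
  [-1,0,0,0,0],
])

```text
clock: 4.53
eef_pos: [570.8, -221.4, 87.6]
tool_rot: [3.129, -0.019, 0.008]
force: [-0.3, 0.6, 0.2]
width: 0.2
```

Emit:
send_rows([
  [-1,0,0,0.002,0],
  [-1,0,0,0.002,0],
  [-1,0,0,0,0],
])

```text
clock: 4.78
eef_pos: [571.2, -221.5, 83.6]
tool_rot: [3.129, -0.019, 0.008]
force: [-0.6, 0.8, 3.9]
width: -0.2
```

Emit:
send_rows([
  [-1,0,0,0.003,0],
  [-1,0,0,0.003,0],
  [-1,0,0,0.002,0],
  [-1,0,0,0,0],
])

```text
clock: 5.12
eef_pos: [571.3, -221.6, 84.3]
tool_rot: [3.129, -0.021, 0.007]
force: [-0.2, -0.9, 0.4]
width: -0.2
```

Run:
```python
from cell import *
from h import *
p=get_image("scene");s=read_state();print(s["eef_pos"],s["force"],s["torque"],s["tau"],s["width"])
cv2.imwrite("pics/s4.png",cv2.resize(p["image"][180:280,170:280],None,fx=6,fy=6,interpolation=cv2.INTER_CUBIC))
```

```text
[ 571.68731192 -221.77539171   84.20380458] [ 0.84333437  0.9663315  -0.06887192] [0.03545523 0.06461844 0.02259427] [-7.20539759e-02 -5.46696639e+01  1.75313395e+00 -1.42140314e+01
  9.90487490e-03 -4.89151367e-03  4.14759515e-04] -0.05373370310175477
```

View pics/s4.png

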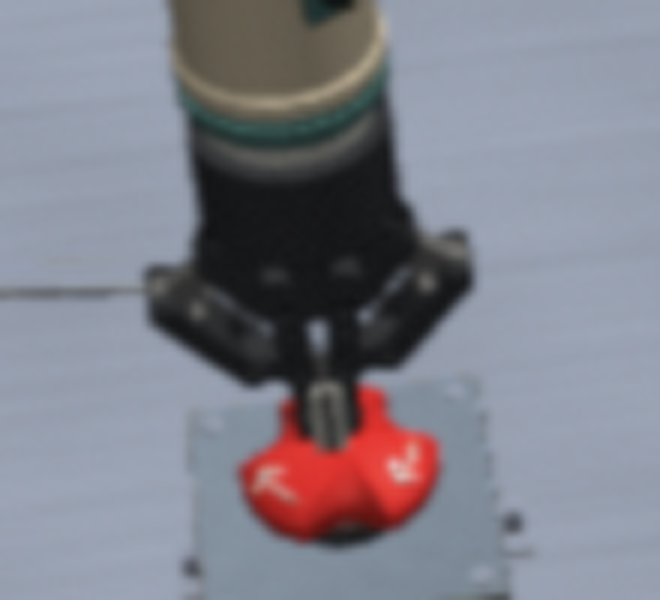

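Run:
```python
from cell import *
from h import *
p=get_image("scene");s=read_state();print(s["clock"],s["eef_pos"],s["force"])
a=load("scene1")
for n,q in(("before",a),("now",p)):
    C=cloud(q);im=q["image"].astype(int);red=(im[...,2]>120)&(im[...,1]<70)&(im[...,0]<80)
    d=np.hypot(C[...,0]-570,C[...,1]+221);
    k=red&(d<45)&(d>33)&(C[...,2]>80)&(C[...,2]<130)&(C[...,0]>570)
    print(n,k.sum(),C[k].mean(0),np.percentile(C[k][:,2],[10,50,90]))
    k=red&(d<45)&(d>20)&(C[...,2]>80)&(C[...,2]<130)&(C[...,0]<560)
    print(n,k.sum(),C[k].mean(0),np.percentile(C[k][:,2],[10,50,90]))
C=cloud(p);e=s["eef_pos"]
for v in range(247,260,1):
    print(v,[f"{u}:{C[v,u,0]-e[0]:.0f},{C[v,u,1]-e[1]:.0f},{C[v,u,2]:.0f}" for u in range(216,234,2)])
```

```text
5.2167 [ 571.67243464 -221.83364296   83.67340709] [-0.3078994  -0.21850628  5.5761926 ]
before 94 [ 596.20413429 -217.50430493  111.89157201] [107.48144076 111.72039971 115.63266057]
before 29 [ 550.58208997 -216.47349592  117.19915914] [114.53349868 117.44417856 120.58346831]
now 100 [ 596.02497694 -218.50337174  104.11984927] [100.03107497 104.32510186 107.89999597]
now 18 [ 550.73855998 -210.89122401  107.48910488] [104.31588412 106.95489862 112.21992675]
247 ['216:-33,-19,101', '218:13,-12,150', '220:6,-8,141', '222:12,-3,148', '224:10,1,144', '226:12,6,145', '228:7,10,139', '230:-16,15,114', '232:-21,19,107']
248 ['216:-30,-19,101', '218:7,-13,140', '220:7,-8,139', '222:13,-3,145', '224:11,1,142', '226:14,6,144', '228:6,10,134', '230:-16,14,110', '232:-20,19,105']
249 ['216:-26,-20,101', '218:-21,-15,106', '220:5,-9,133', '222:12,-4,140', '224:8,1,136', '226:14,5,141', '228:8,10,134', '230:-11,14,112', '232:-15,19,107']
250 ['216:-31,-20,93', '218:-17,-15,107', '220:11,-9,137', '222:13,-4,138', '224:9,0,133', '226:12,5,135', '228:4,9,126', '230:8,14,130', '232:-10,18,109']
251 
[... 700 characters left out ...]
2,115', '226:9,3,115', '228:8,8,112', '230:9,12,113', '232:14,17,117']
256 ['216:3,-21,109', '218:6,-16,111', '220:9,-11,114', '222:10,-6,115', '224:8,-2,111', '226:10,3,113', '228:9,7,110', '230:12,12,112', '232:13,17,113']
257 ['216:8,-21,111', '218:13,-16,116', '220:12,-11,114', '222:12,-7,113', '224:12,-2,112', '226:13,3,112', '228:17,7,116', '230:15,12,112', '232:16,17,113']
258 ['216:10,-21,110', '218:14,-16,113', '220:14,-12,112', '222:12,-7,109', '224:15,-2,111', '226:17,2,113', '228:19,7,115', '230:16,12,111', '232:19,16,113']
259 ['216:16,-21,113', '218:16,-17,112', '220:17,-12,113', '222:22,-7,116', '224:19,-3,113', '226:20,2,113', '228:14,7,105', '230:24,11,115', '232:20,16,110']
```

Emit:
send_rows([
  [-1,-0.001,-0.001,0.004,0],
  [-1,0,0,0.003,0],
  [-1,0,0,0.003,0],
])

```text
clock: 5.47
eef_pos: [572.0, -222.0, 82.9]
tool_rot: [3.128, -0.025, 0.006]
force: [-7.7, 4.6, 26.1]
width: -0.1
```

Run:
```python
from cell import *
for i in range(4):
    get_image("top");s=read_state();print(s["clock"],s["eef_pos"],s["force"])
```

```text
5.5167 [ 572.03576098 -221.98778524   82.84490638] [-7.47947651  3.86394262 27.97975405]
5.5667 [ 572.03663038 -222.01193243   82.84450092] [-8.64856163  3.93751959 27.93563035]
5.6167 [ 572.02290558 -222.00487981   82.85928004] [-8.24860808  3.07159735 28.61049487]
5.6667 [ 572.055334   -222.00577717   82.85104654] [-7.58291993  3.57133938 27.52410023]
```

Emit:
send_rows([
  [-1,0,0,-0.02,0],
  [-1,0,0,-0.02,0],
  [-1,0.01,0,-0.01,0.12],
  [-1,0.0,0,0,0.12],
  [-1,0,0,0,0.12],
  [-1,0,0,0,0.12],
  [-1,0,0,0,0.12],
  [-1,0,0,0,0.12],
  [-1,0,0,0,0.12],
  [-1,0,0,0,0.12],
  [-1,0,0,0,0.12],
  [-1,0,0,0,0.12],
])

```text
clock: 6.67
eef_pos: [580.3, -221.2, 130.6]
tool_rot: [-3.124, -0.019, -1.242]
force: [-0.3, 0.0, 0.3]
width: 0.4
```

Run:
```python
from cell import *
from h import *
p=get_image("scene");s=read_state();print(s["eef_pos"],s["tool_rot"],s["force"],s["qpos"])
a=load("scene1")
for n,q in(("before",a),("now",p)):
    C=cloud(q);im=q["image"].astype(int);red=(im[...,2]>120)&(im[...,1]<70)&(im[...,0]<80)
    d=np.hypot(C[...,0]-570,C[...,1]+221);
    k=red&(d<45)&(d>33)&(C[...,2]>80)&(C[...,2]<130)&(C[...,0]>570)
    print(n,k.sum(),C[k].mean(0),np.percentile(C[k][:,2],[10,50,90]))
```

```text
[ 580.2570303  -220.97129159  130.26421381] [-3.12497507 -0.01914877 -1.24698205] [ 0.37366135 -0.53533024  0.12530598] [ 0.05206214  0.69538976  0.43519039  1.70940406 -0.3825073   0.7958726
 -2.1552945 ]
before 94 [ 596.20413429 -217.50430493  111.89157201] [107.48144076 111.72039971 115.63266057]
now 97 [ 596.14283772 -218.15778306  103.65180755] [ 99.69283827 104.04398155 107.27640535]
```

Emit:
send_rows([
  [-1,0,0,0,-0.12],
  [-1,0,0,0,-0.12],
  [-1,0,0,0,-0.12],
  [-1,0,0,0,-0.12],
  [-1,0,0,0,-0.12],
  [-1,0,0,0,-0.12],
  [-1,0,0,0,-0.12],
  [-1,0,0,0,-0.12],
  [-1,0,0,0,-0.12],
  [-1,0,0,0,-0.12],
  [-1,0,0,0,-0.12],
  [-1,0,0,0,-0.12],
])

```text
clock: 7.72
eef_pos: [578.9, -219.8, 122.3]
tool_rot: [3.124, -0.01, 0.255]
force: [-0.2, -0.8, 0.4]
width: -0.0
```

Emit:
send_rows([
  [-1,0,0,0,-0.12],
  [-1,0,0,0,-0.12],
  [-1,0,0,0,-0.12],
  [-1,0,0,0,-0.12],
  [-1,0,0,0,-0.12],
  [-1,0,0,0,-0.12],
  [-1,0,0,0,-0.12],
  [-1,0,0,0,-0.12],
  [-1,0,0,0,-0.12],
  [-1,0,0,0,-0.12],
  [-1,0,0,0,-0.12],
  [-1,0,0,0,-0.05],
])

```text
clock: 8.72
eef_pos: [578.2, -220.8, 116.0]
tool_rot: [3.131, 0.015, 1.688]
force: [-0.1, -0.5, -0.5]
width: -0.0
```

Emit:
send_rows([
  [-1,0,0,-0.003,0.11],
  [-1,0,0.02,0,0],
  [-1,0,0.02,0,0],
  [-1,0,0.004,0,0],
  [-1,0,0,0,0],
  [-1,0,0,0,0],
])

```text
clock: 9.22
eef_pos: [620.9, -221.6, 116.0]
tool_rot: [3.133, 0.011, 1.588]
force: [-0.2, -0.1, -0.2]
width: -0.4
```

Run:
```python
from cell import *
from h import *
p=get_image("scene");s=read_state();print(s["eef_pos"],s["tool_rot"],s["force"])
cv2.imwrite("pics/s5.png",cv2.resize(p["image"][180:280,170:280],None,fx=6,fy=6,interpolation=cv2.INTER_CUBIC))
C=cloud(p);e=s["eef_pos"]
for v in range(240,266,1):
    print(v,[f"{u}:{C[v,u,0]:.0f},{C[v,u,1]:.0f},{C[v,u,2]:.0f}" for u in range(216,234,2)])
```

```text
[ 620.44181352 -221.65987181  115.88603927] [3.13383855 0.01139492 1.58731804] [-0.86003197  0.34680995 -0.1434578 ]
240 ['216:637,-233,230', '218:660,-228,254', '220:660,-224,253', '222:661,-219,253', '224:659,-215,250', '226:663,-211,253', '228:634,-208,222', '230:639,-203,226', '232:425,-202,-2']
241 ['216:639,-233,229', '218:663,-228,253', '220:663,-224,252', '222:663,-220,252', '224:664,-216,252', '226:658,-212,244', '228:637,-208,221', '230:639,-204,224', '232:431,-202,1']
242 ['216:637,-234,224', '218:652,-229,239', '220:657,-224,243', '222:665,-220,250', '224:664,-216,249', '226:650,-212,233', '228:637,-208,219', '230:637,-204,218', '232:437,-203,4']
243 ['216:638,-234,221', '218:645,-229,227', '220:652,-225,235', '222:668,-220,251', '224:665,-216,247', '226:634,-213,213', '228:638,-209,217', '230:640,-204,217', '232:437,-203,-0']
244 ['216:637,-234,217', '218:635,-230,214', '220:640,-226,218', '222:668,-220,248', '224:666,-216,245', '226:637,-213,214', '228:637,-209,213', '230:639,-205,213', '232:443,-203,2']
245 ['216:640,-235,217', '218:640,-230,216', '220:636,-226,211', '
[... 3112 characters left out ...]
39,111', '220:599,-234,113', '222:599,-230,112', '224:597,-225,110', '226:597,-221,108', '228:596,-216,106', '230:599,-211,109', '232:597,-207,105']
263 ['216:597,-244,110', '218:598,-239,109', '220:595,-235,105', '222:595,-230,104', '224:597,-226,106', '226:601,-221,110', '228:596,-216,103', '230:598,-212,104', '232:599,-207,104']
264 ['216:596,-244,105', '218:599,-240,107', '220:598,-235,105', '222:600,-230,107', '224:600,-226,105', '226:594,-221,98', '228:600,-217,104', '230:605,-212,108', '232:604,-207,107']
265 ['216:597,-245,103', '218:603,-240,108', '220:602,-235,107', '222:603,-231,106', '224:602,-226,105', '226:598,-222,98', '228:603,-217,104', '230:602,-212,102', '232:600,-208,98']
```

View pics/s5.png

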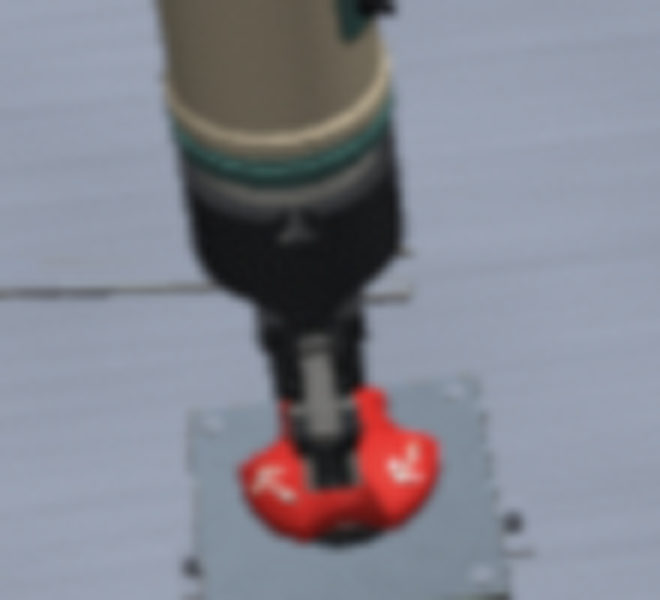

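Emit:
send_rows([
  [-1,0.001,0,0.015,0.015],
  [-1,0,0,0.015,0],
  [-1,0,0,0.01,0],
  [-1,0,0,0.005,0],
  [-1,0,0,0,0],
])

```text
clock: 9.68
eef_pos: [617.0, -222.4, 69.6]
tool_rot: [3.136, 0.012, 1.573]
force: [0.2, 0.1, -0.3]
width: 0.1
```

Emit:
send_rows([
  [-1,0.001,0.002,0.006,0],
  [-1,0,0,0.005,0],
  [-1,0,0,0,0],
  [-1,0,0,0,0],
])

```text
clock: 10.02
eef_pos: [619.3, -221.8, 58.6]
tool_rot: [3.135, 0.013, 1.573]
force: [0.1, -0.1, 0.2]
width: 0.0
```

Run:
```python
from cell import *
from h import *
p=get_image("scene");s=read_state();print(s["eef_pos"],s["tool_rot"],s["force"])
cv2.imwrite("pics/s6.png",cv2.resize(p["image"][200:300,170:280],None,fx=6,fy=6,interpolation=cv2.INTER_CUBIC))
```

```text
[ 619.25716585 -221.8115137    58.64024035] [3.13520143 0.0127322  1.57329168] [ 0.29874105 -0.47016353  0.01675831]
```

View pics/s6.png

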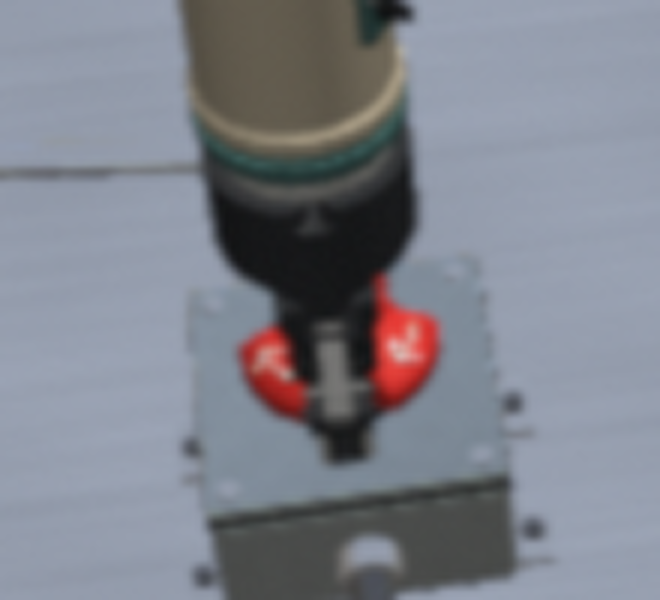

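Emit:
send_rows([
  [-1,-0.005,-0.001,0,0.1],
  [-1,-0.005,-0.001,0,0.1],
  [-1,-0.005,-0.0005,0,0.1],
  [-1,-0.005,-0.0005,0,0.1],
])

```text
clock: 10.4
eef_pos: [617.6, -237.2, 60.7]
tool_rot: [3.125, 0.001, 1.161]
force: [2.9, 3.5, -0.3]
width: 0.4
```

```bash
cat > st.py <<'E'
from cell import *
from h import *
s=read_state();e=s["eef_pos"]
d=e[:2]-[569.8,-220.7];print("pos",e.round(1),"yaw",s["tool_rot"][2].round(3),"r",np.hypot(*d).round(1),"phi",np.arctan2(d[1],d[0]).round(3),"F",s["force"].round(1),"M",s["torque"].round(2),s["clock"])
E
python3 st.py
```

```text
pos [ 617.6 -237.2   60.7] yaw 1.161 r 50.5 phi -0.333 F [ 2.9  3.5 -0.3] M [ 0.67 -0.55 -0.08] 10.4
```

Emit:
send_rows([
  [-1,-0.007,-0.002,0,0.08],
  [-1,-0.006,-0.001,0,0.1],
  [-1,-0.006,-0.001,0,0.1],
])

```text
clock: 10.65
eef_pos: [613.5, -247.6, 63.6]
tool_rot: [3.116, -0.017, 0.871]
force: [2.4, 2.0, -1.1]
width: -0.8
```

```bash
python3 st.py
python3 - <<'E'
from cell import *
from h import *
p=get_image("scene")
cv2.imwrite("pics/s7.png",cv2.resize(p["image"][200:300,170:280],None,fx=6,fy=6,interpolation=cv2.INTER_CUBIC))
E
```

```text
pos [ 613.5 -247.6   63.6] yaw 0.871 r 51.3 phi -0.552 F [ 2.4  2.  -1.1] M [ 0.3  -0.62  0.02] 10.65
```

View pics/s7.png

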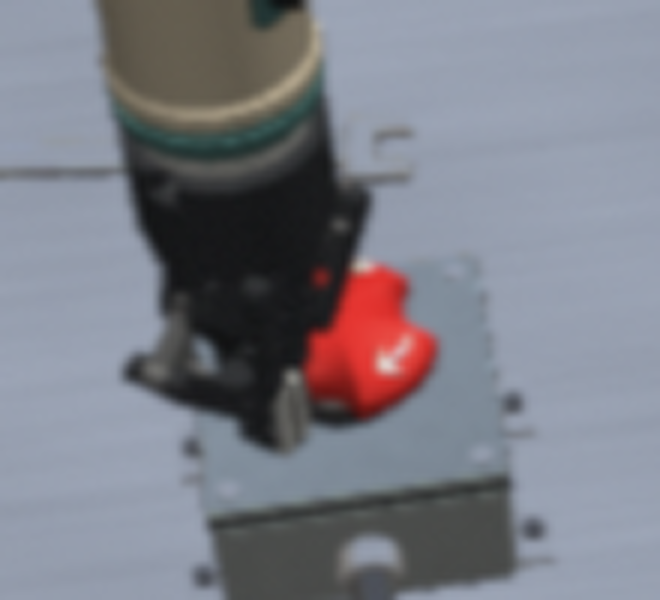

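Emit:
send_rows([
  [-1,-0.006,-0.003,0.002,0.02],
  [-1,-0.006,-0.002,0.002,0.05],
  [-1,-0.006,-0.002,0.001,0.08],
])

```text
clock: 10.95
eef_pos: [605.9, -256.5, 62.9]
tool_rot: [3.103, -0.033, 0.721]
force: [3.6, -0.0, 1.8]
width: -0.5
```

```bash
python3 st.py
```

```text
pos [ 605.9 -256.5   62.9] yaw 0.721 r 50.8 phi -0.782 F [ 3.6 -0.   1.8] M [ 0.15 -0.71 -0.03] 10.95
```

Emit:
send_rows([
  [-1,-0.006,-0.003,0.002,0.08],
  [-1,-0.004,-0.002,0.001,0.08],
])

```text
clock: 11.12
eef_pos: [600.1, -261.1, 62.1]
tool_rot: [3.1, -0.047, 0.559]
force: [3.8, -0.9, 1.4]
width: -0.0
```

```bash
python3 st.py
python3 - <<'E'
from cell import *
from h import *
p=get_image("scene")
cv2.imwrite("pics/s8.png",cv2.resize(p["image"][200:300,170:280],None,fx=6,fy=6,interpolation=cv2.INTER_CUBIC))
a=load("scene1")
for n,q in(("before",a),("now",p)):
    C=cloud(q);im=q["image"].astype(int);red=(im[...,2]>120)&(im[...,1]<70)&(im[...,0]<80)
    d=np.hypot(C[...,0]-570,C[...,1]+221);
    k=red&(d<45)&(d>33)&(C[...,2]>80)&(C[...,2]<130)&(C[...,1]>-215)
    print(n,k.sum(),C[k].mean(0),np.percentile(C[k][:,2],[10,50,90]))
E
python3 st.py
```

```text
pos [ 600.1 -261.1   62.1] yaw 0.559 r 50.5 phi -0.927 F [ 3.8 -0.9  1.4] M [-0.22 -0.74 -0.04] 11.1167
before 51 [ 596.46706633 -195.05548845  111.2512338 ] [106.1883387  110.88845246 115.83256976]
now 53 [ 594.07720839 -198.83734225  110.77799448] [106.55317175 111.26650616 114.94859785]
pos [ 599.4 -261.4   62.1] yaw 0.555 r 50.4 phi -0.942 F [ 3.1 -1.8  0.6] M [-0.23 -0.72 -0.01] 11.1667
```

View pics/s8.png

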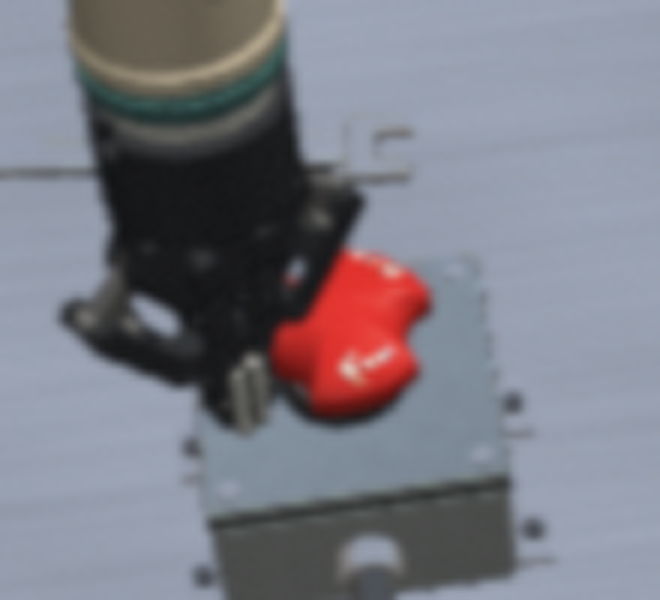

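Emit:
send_rows([
  [-1,0.006,0.001,0,-0.08],
  [-1,0.006,0.004,0,-0.08],
  [-1,0.004,0.012,0,0],
  [-1,0,0.02,0,0],
  [-1,0,0.01,-0.01,0],
  [-1,0,0,-0.03,0],
  [-1,0,0,-0.03,0],
  [-1,0,0,-0.03,0],
  [-1,0,0,0,0],
])

```text
clock: 11.92
eef_pos: [631.9, -286.0, 165.0]
tool_rot: [3.107, -0.025, 0.757]
force: [1.0, 0.3, 0.8]
width: 0.1
```

```bash
python3 st.py
python3 - <<'E'
from cell import *
from h import *
p=get_image("scene")
cv2.imwrite("pics/s9.png",cv2.resize(p["image"][200:300,170:280],None,fx=6,fy=6,interpolation=cv2.INTER_CUBIC))
a=load("scene1")
for n,q in(("before",a),("now",p)):
    C=cloud(q);im=q["image"].astype(int);red=(im[...,2]>120)&(im[...,1]<70)&(im[...,0]<80)
    d=np.hypot(C[...,0]-570,C[...,1]+221);
    k=red&(d<45)&(d>33)&(C[...,2]>80)&(C[...,2]<130)&(C[...,1]>-215)
    print(n,k.sum(),C[k].mean(0),np.percentile(C[k][:,2],[10,50,90]))
E
python3 st.py
```

```text
pos [ 631.9 -286.   165. ] yaw 0.757 r 90.1 phi -0.81 F [1.  0.3 0.8] M [-0.02 -0.06 -0.02] 11.9167
before 51 [ 596.46706633 -195.05548845  111.2512338 ] [106.1883387  110.88845246 115.83256976]
now 50 [ 595.53943513 -195.07299169  111.35096633] [107.2705485  111.00798443 115.60380313]
pos [ 630.4 -285.4  162.2] yaw 0.757 r 88.7 phi -0.819 F [-0.3  0.3 -0.3] M [ 0.05  0.06 -0.03] 11.9667
```

View pics/s9.png

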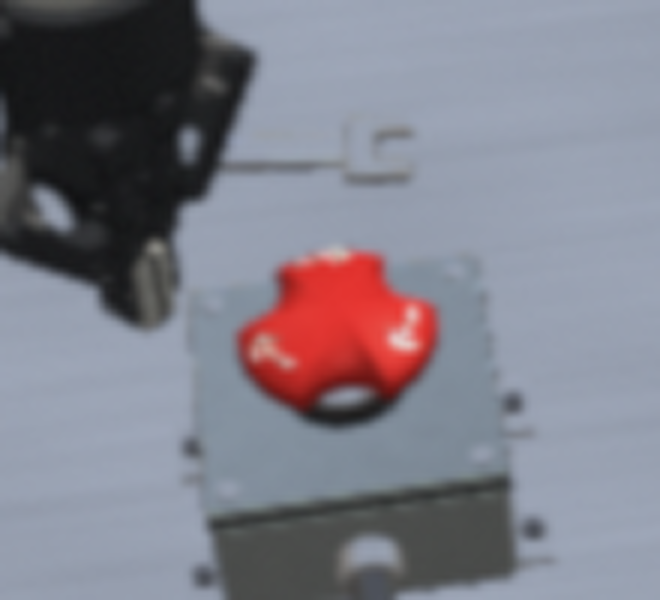

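Emit:
send_rows([
  [-1,0.0155,-0.025,-0.004,0],
  [-1,0.0155,-0.025,0,0],
  [-1,0.0155,-0.025,0,0],
  [-1,0.0155,-0.025,0,0],
  [-1,0.0155,-0.025,0,0],
  [-1,0.0155,-0.025,0,0],
  [-1,0.0155,-0.025,0,0],
  [-1,0.0155,-0.025,0,0],
  [-1,0.0155,-0.025,0,0],
  [-1,0.0155,-0.025,0,0],
])

```text
clock: 12.8
eef_pos: [553.7, 1.3, 151.3]
tool_rot: [3.121, 0.001, 0.769]
force: [0.6, 0.9, 0.1]
width: -0.0
```

```bash
python3 st.py
```

```text
pos [553.7   1.3 151.3] yaw 0.769 r 222.6 phi 1.643 F [0.6 0.9 0.1] M [ 0.06  0.03 -0.01] 12.8
```

Emit:
send_rows([
  [-1,0.018,-0.025,-0.005,0],
  [-1,0.018,-0.025,-0.002,0],
  [-1,0.018,-0.025,-0.002,0],
  [-1,0.018,-0.025,-0.002,0],
  [-1,0.018,-0.025,-0.002,0],
  [-1,0.018,-0.025,-0.002,0],
  [-1,0.014,-0.02,0,0],
  [-1,0,0,0,0],
  [-1,0,0,0,0],
])

```text
clock: 13.55
eef_pos: [503.8, 222.4, 153.8]
tool_rot: [3.133, 0.024, 0.808]
force: [0.7, -0.2, -0.4]
width: -0.0
```

```bash
python3 st.py
```

```text
pos [503.8 222.4 153.8] yaw 0.808 r 448.0 phi 1.719 F [ 0.7 -0.2 -0.4] M [-0.03 -0.06 -0.01] 13.55
```

Emit:
send_rows([
  [-1,0.015,-0.002,0,0],
  [-1,0.013,0,0,0],
  [-1,0,0,0.015,0],
  [-1,0,0,0.015,0],
  [-1,0,0,0.012,0],
  [-1,0,0,0,0],
  [-1,0,0,0,0],
])

```text
clock: 14.13
eef_pos: [518.9, 233.8, 105.5]
tool_rot: [3.133, 0.039, 0.814]
force: [-0.2, -0.0, 0.4]
width: -0.4
```

```bash
python3 st.py
python3 - <<'E'
from cell import *
from h import *
p=get_image("scene")
cv2.imwrite("pics/s10.png",cv2.resize(p["image"][170:270,330:440],None,fx=6,fy=6,interpolation=cv2.INTER_CUBIC))
E
```

```text
pos [518.9 233.8 105.5] yaw 0.814 r 457.4 phi 1.682 F [-0.2 -0.   0.4] M [ 0.07 -0.09 -0.02] 14.1333
```

View pics/s10.png

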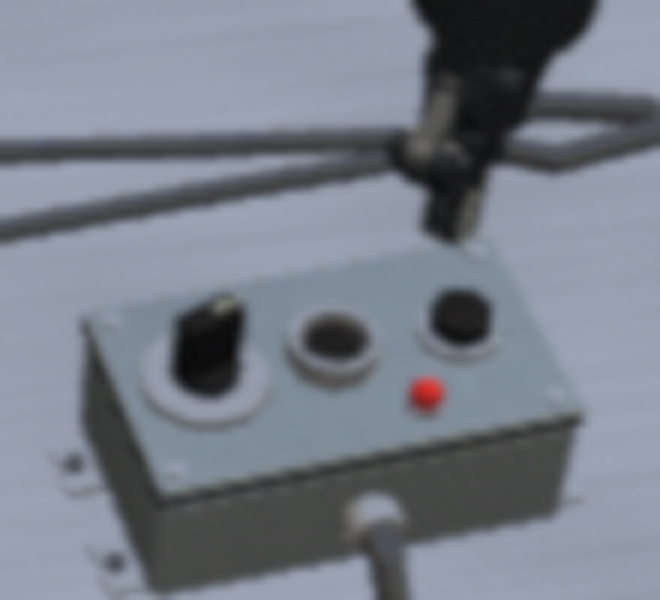

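Emit:
send_rows([
  [-1,0.009,-0.006,0.005,0],
  [-1,0,0,0.012,0],
  [-1,0,0,0.01,0],
  [-1,0,0,0,0],
  [-1,0,0,0,0],
])

```text
clock: 14.6
eef_pos: [521.5, 243.8, 77.2]
tool_rot: [3.132, 0.037, 0.814]
force: [0.3, -0.3, 0.4]
width: -0.3
```

```bash
python3 st.py
python3 - <<'E'
from cell import *
from h import *
p=get_image("scene");s=read_state()
cv2.imwrite("pics/s11.png",cv2.resize(p["image"][170:270,330:440],None,fx=6,fy=6,interpolation=cv2.INTER_CUBIC))
C=cloud(p)
for v in range(205,226):print(v,[f"{u}:{C[v,u,0]:.0f},{C[v,u,1]:.0f},{C[v,u,2]:.0f}" for u in range(396,418,2)])
E
```

```text
pos [521.5 243.8  77.2] yaw 0.814 r 467.0 phi 1.674 F [ 0.3 -0.3  0.4] M [-0.02 -0.02  0.  ] 14.6
205 ['396:377,271,7', '398:562,201,192', '400:567,204,197', '402:568,209,196', '404:571,212,199', '406:574,216,202', '408:567,224,194', '410:538,242,163', '412:543,245,167', '414:533,255,156', '416:387,328,7']
206 ['396:378,271,4', '398:555,204,182', '400:571,203,197', '402:572,207,197', '404:576,210,201', '406:576,216,200', '408:565,225,188', '410:539,242,161', '412:545,245,166', '414:528,258,148', '416:388,328,4']
207 ['396:379,271,1', '398:378,278,-2', '400:555,210,178', '402:571,208,193', '404:573,212,194', '406:577,215,198', '408:566,225,186', '410:542,241,160', '412:1499,-187,1138', '414:388,323,1', '416:390,328,2']
208 ['396:381,271,-1', '398:388,274,5', '400:546,214,165', '402:564,212,182', '404:575,212,193', '406:580,215,197', '408:564,227,180', '410:552,237,167', '412:537,249,151', '414:397,319,6', '416:394,326,2']
209 ['396:391,268,5', '398:390,274,3', '400:391,280,3', '402:545,220,160', '404:564,217,178', '406:573,218,186', '408:561,229,173', '410:551,238,162', '412:534,251,1
[... 2623 characters left out ...]
, '408:532,248,96', '410:527,256,90', '412:516,266,77', '414:519,270,79', '416:516,277,75']
223 ['396:511,225,76', '398:513,229,77', '400:516,233,79', '402:530,233,93', '404:530,238,92', '406:528,245,90', '408:529,250,90', '410:533,253,93', '412:522,264,80', '414:522,269,79', '416:517,278,72']
224 ['396:512,225,73', '398:512,230,72', '400:519,232,79', '402:528,234,88', '404:536,236,95', '406:532,243,90', '408:533,248,90', '410:538,252,94', '412:527,262,81', '414:518,272,70', '416:523,275,76']
225 ['396:517,223,75', '398:521,227,78', '400:524,231,80', '402:532,233,88', '404:532,238,87', '406:536,242,91', '408:541,245,95', '410:535,253,87', '412:532,260,83', '414:526,269,76', '416:530,272,79']
```

View pics/s11.png

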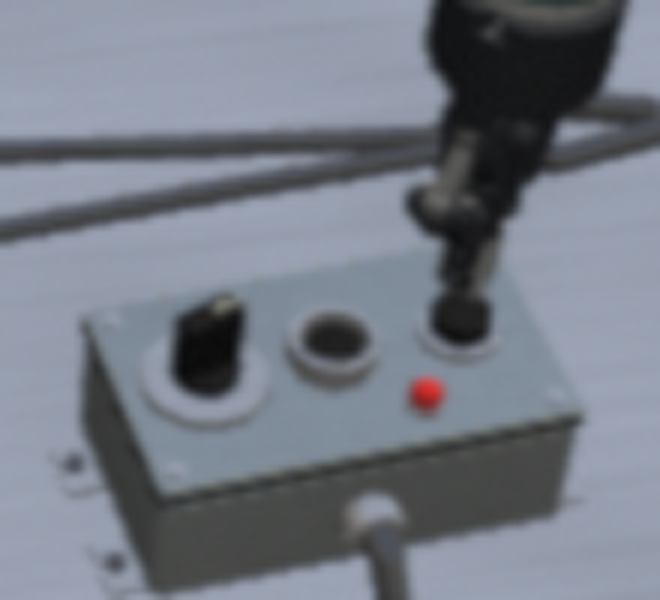

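Emit:
send_rows([
  [-1,0,0,0.006,0],
  [-1,0,0,0.005,0],
  [-1,0,0,0.003,0],
  [-1,0,0,0,0],
])

```text
clock: 14.98
eef_pos: [521.4, 243.4, 62.4]
tool_rot: [3.131, 0.036, 0.814]
force: [-0.2, -0.4, -0.7]
width: -0.1
```

```bash
python3 st.py
```

```text
pos [521.4 243.4  62.4] yaw 0.814 r 466.6 phi 1.675 F [-0.2 -0.4 -0.7] M [ 0.03 -0.01 -0.  ] 14.9833
```

Emit:
send_rows([
  [-1,0,0,0.003,0],
  [-1,0,0,0.003,0],
  [-1,0,0,0,0],
])

```text
clock: 15.23
eef_pos: [521.7, 243.5, 56.7]
tool_rot: [3.131, 0.035, 0.814]
force: [-1.0, -0.7, 4.7]
width: -0.0
```

```bash
python3 st.py
```

```text
pos [521.7 243.5  56.7] yaw 0.814 r 466.7 phi 1.674 F [-1.  -0.7  4.7] M [-0.04  0.2  -0.01] 15.2333
```

Emit:
send_rows([
  [-1,0,0,0.003,0],
  [-1,0,0,0.003,0],
  [-1,0,0,0.002,0],
])

```text
clock: 15.48
eef_pos: [521.8, 243.5, 55.7]
tool_rot: [3.13, 0.034, 0.813]
force: [-2.8, -1.1, 10.9]
width: -0.3
```

```bash
python3 st.py;python3 - <<'E'
from cell import *
from h import *
p=get_image("scene");s=read_state();print(s["force"])
cv2.imwrite("pics/s12.png",cv2.resize(p["image"][170:270,330:440],None,fx=6,fy=6,interpolation=cv2.INTER_CUBIC))
E
```

```text
pos [521.8 243.5  55.7] yaw 0.813 r 466.6 phi 1.674 F [-2.8 -1.1 10.9] M [-0.37  0.77  0.05] 15.4833
[-4.35446825 -2.48371286 18.4626461 ]
```

View pics/s12.png

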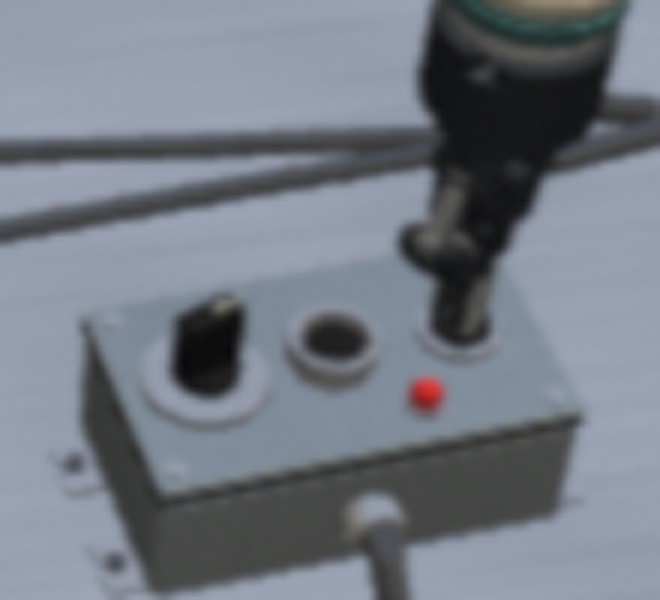

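The reset button is bottomed out at about 18 N. I'll lift straight up.

Emit:
send_rows([
  [-1,0,0,-0.015,0],
  [-1,0,0,-0.03,0],
  [-1,0,0,-0.03,0],
  [-1,0,0,-0.03,0],
  [-1,0,0,-0.03,0],
  [-1,0,0,0,0],
  [-1,0,0,0,0],
  [-1,0,0,0,0],
])

```text
clock: 16.2
eef_pos: [524.3, 247.9, 197.6]
tool_rot: [3.128, 0.031, 0.813]
force: [0.4, 0.3, 0.3]
width: 0.1
```

```bash
python3 st.py;python3 - <<'E'
from cell import *
from h import *
p=get_image("scene")
cv2.imwrite("pics/s13.png",p["image"])
a=load("scene0");C=cloud(p);C0=cloud(a)
for n,q in(("before",a),("now",p)):
    D=cloud(q);k=(np.hypot(D[...,0]-521,D[...,1]-245)<13)&(D[...,2]>80)&(D[...,2]<100);print(n,k.sum(),np.median(D[k][:,2]))
    im=q["image"].astype(int);red=(im[...,2]>120)&(im[...,1]<70)&(im[...,0]<80)
    d=np.hypot(D[...,0]-570,D[...,1]+221);k=red&(d<45)&(D[...,2]>80)&(D[...,2]<130);print("head",k.sum(),D[k].mean(0))
df=cv2.absdiff(a["image"],p["image"]).max(2);df[:110]=0
ys,xs=np.where(df>60);m=(ys>110);print(len(xs));cv2.imwrite("pics/diff.png",df)
t=get_image("top");b=load("top0");df=cv2.absdiff(b["image"],t["image"]).max(2);cv2.imwrite("pics/difft.png",np.hstack([df]))
cv2.imwrite("pics/top13.png",t["image"])
E
```

```text
pos [524.3 247.9 197.6] yaw 0.813 r 470.8 phi 1.668 F [0.4 0.3 0.3] M [0.03 0.04 0.06] 16.2
before 52 92.07709318909863
head 419 [ 580.66449141 -219.96886461  117.63083635]
now 51 91.74768783405541
head 414 [ 581.14029022 -219.76482281  117.56360547]
1894
```

View pics/s13.png

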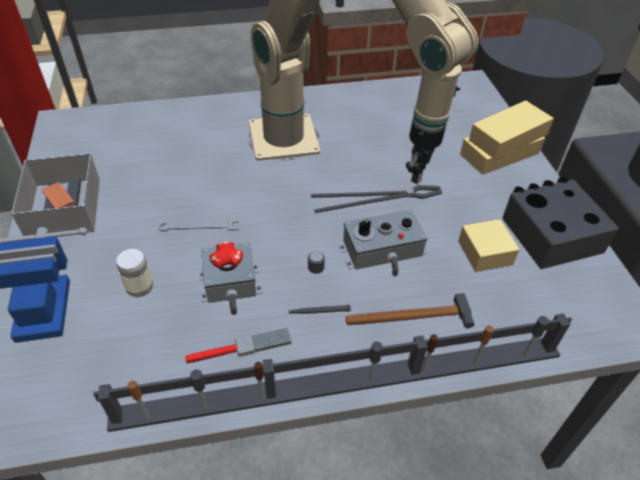

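View pics/difft.png

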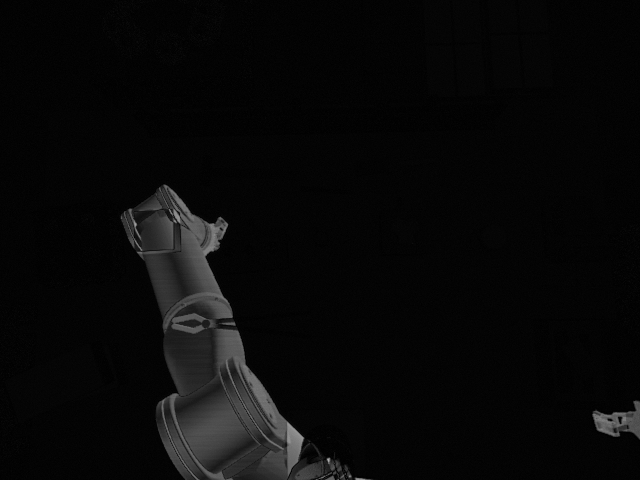

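View pics/diff.png

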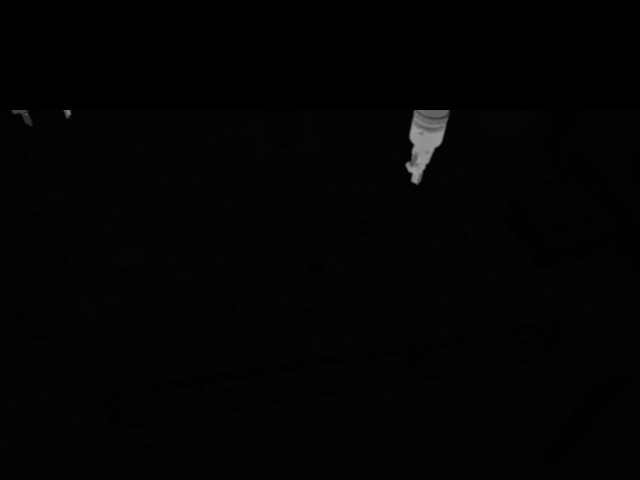

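The before-and-after difference pictures show only the arm. The head (at about 228,255) and the reset button (at about 406,221) are at their starting heights, and nothing loose has moved. I'm handing the job in.

```bash
python3 -c "
from cell import *
print(finish_job())"
```

```text
the job is handed in; nothing more can be done
None
```

The stop-button check is done and handed in at about 16 s of the 58 s allowed; `finish_job` gave no verdict.

- **Stop button:** I pressed the mushroom button with the shut fingers, bottoming out at about 28 N. The depth picture showed the head about 8 mm lower, and it stayed down when I lifted off.
- **Turn:** I lowered the shut fingertips into the notch farthest from the robot and pushed a lobe clockwise about 0.75 rad. The forces I read, at pauses in the turn, were about 5 N at most. The head sprang out, and after I backed the finger off it turned back to rest.
- **Reset:** I pressed the reset button to its stop with about 18 N and lifted straight up, and it came back out.

**Last checks:**
- **Heights:** the head and the reset cap are at their starting heights to within about 0.5 mm, and the head's shape looks as it did at the start.
- **Nothing else moved:** comparing pictures from before and after, in both cameras, only the arm differs. The selector, the start button and all loose things are unmoved where they can be seen. In the top view the arm hides part of the control box and tongs, but the scene view shows both.
- **Robot:** it stands clear, with no force on the tool.

**Disagreement:** the real fingertips sat about 29 to 34 mm higher than the reported TCP, judging by contact and by the camera. I therefore set every height by contact force and pictures instead of the reported z.

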